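# Gauge two sleeves and reject the blocked one

## Robot

A 6-joint arm with a two-finger parallel gripper is mounted at the origin on a cart in front of the work surface, level with it; the furniture and walls round the work are solid. World frame = base frame: x ahead of the robot, y to its left, z up, the work surface at z = 0. Lengths are in m, angles in degrees, forces in N, time in s.
With the tool pointing down it reaches from about 0.35 to 0.875 m from the base axis. Payload 4.2 kg.
Tool frame: the origin (TCP) lies at the very end of the fingers, on their centre line; the grasp point (between the pads) lies 19 mm behind it (tcp_to_grasp is the z of the grasp point in the tool frame, in m); z points along the fingers, y is the direction in which the jaws open and shut (so a half turn about z gives the same grasp; the last joint's range is limited). The gripper opens to 87 mm and grips with 3 to 60 N. Pads are 19 mm wide; open, the fingers measure 117 mm over their backs; the gripper's body (75 mm by 190 mm) begins 51 mm behind the grasp point.
Start: joints at [81.91, 22.042, 0.453, 0, -68.411, -14.817], TCP at [0.243, 0.576, 0.223] pointing down, gripper open.
Joint ranges: [-179.83, 179.83], [-69.29, 118.12], [-61.27, 80.66], [-181.25, 117.63], [-171.15, -9.14], [-177.46, 177.46]. Speed limits (degrees/s): [159.86, 159.86, 180, 180, 180, 180].

## Interface

Orientations are given as a 3x3 rotation matrix whose columns are the frame's x, y, z axes.
In Python, from station import sense, capture, camera_params, finish_job, tcp_to_grasp gives the robot as it stands.
- The arm moves only by the shell command python3 -m inch 'ROWS'. ROWS is JSON, a list of rows, each an object of numbers: "jaw": the closure in counts, from 0 (fully open) to 255 (shut); "x", "y", "z": the shift along the world's x, y, z normalised to -1 to 1, where 1 is 0.06 m; "ax", "ay", "az": the turn, a rotation vector about the world's x, y, z normalised to -1 to 1, where 1 is 10 degrees. A call has 1 to 12 rows; each row shifts and turns the pose as measured when the row begins; what a row does not reach is not made up. A row lasts 1/8 s, in which the tool goes at most 62.5 mm and 10.7 degrees, less where a joint would pass 70% of its speed; a pose out of reach is approached as far as the arm can. A call with a number of a shift or a turn outside -1 to 1 is refused whole. A call with a gripper value outside its range is refused whole. The fingers move at their own pace and stop on an object; the grip force is fixed at half the most. Time passes only in rows, so rows that do not move let the fingers close. It gives the time, the measured TCP pose, the force and the opening at its end, in the units of the state.
- sense(): the state, without advancing time (a new reading comes with each control period).
- capture(name): name is "scene" or "top" or "wrist"; returns the picture (420x560x3 uint8, red, green, blue); there is no depth.
- camera_params(name): a dict with "vfov" (degrees; the focal length in pixels is half the picture's height over the tangent of half this angle, whatever the lens; pixels are square), "cx", "cy" (the principal point, pixels), "R" (3x3) and "t" (3): a world point X has camera coordinates R X + t. Camera axes: x right, y down, z forward; pixel columns grow to the right and rows downward; lengths in m; the calibration is good to about 2 mm. A picture is of the moment at which its call begins: read the wrist's pose just before it. camera_params takes no time and is no camera call; for the wrist camera it gives the pose at the moment of the call.
- finish_job(): hands the job in, once; it reports no verdict.
The state is a dict: "time_s": time; "joints": joint angles; "joint_velocities": joint speeds; "effort": joint torques, N m; "tcp_pos": TCP position; "ee_rot": TCP orientation; "wrist_force": force on the tool from outside, world axes, zero at the start; "moment": the same for the moment, N m; "gripper_width": opening from 0.0 (shut) to 1.0 (fully open).
Only numpy, scipy, OpenCV 4.12 (cv2) and the standard library are available. Lean on these libraries where they do the work, as an engineer would, in place of code of your own. Each camera call takes 0.05 s, during which the arm holds its last target.

## Task

Slide both sleeves, flat on the bench without lifting them, down their lanes onto the gauge's spring-mounted pins: one goes fully home against the block and stays there; the other is blocked inside and stops short, and must be pressed until its pin visibly gives, but not driven deep into the block. Draw the blocked sleeve back off its pin and out of the lane, and leave it lying in the red-taped reject bay. Do not disturb the other things on the bench.

Things in the scene. Friction and masses are not known exactly. Their poses are not given: they have to be found in the camera images.
- gauge_fixture: two-station gauge fixed to the bench: grey block 60 x 204 x 52 mm with two level steel pins, and aluminium rails 20 mm high forming two lanes on the bare bench. Origin on the bench under the middle of the block's front face; x points from the lanes into the block (push direction), z up. A sleeve fully home touches the block, origin at x = -31 mm (within 5 mm counts).
- lane_near (a point): centre of the block's face where the pin of the lane nearer the robot comes out: gauge y = +50 mm, 24 mm up. The lane runs from here along gauge -x, 79 mm wide, straight rails for 110 mm, flared from there to its mouth at 155 mm.
- pin_near (a joint): spring travel (m) of the gauge pin in the lane nearer the robot: 0 = fully out, grows as it is pushed into the block, stop at 0.030. The spring gives 1.6 N at 0 and 0.4 N more per mm. Pin 22 mm across, tapered tip, reaching 58 mm out. Under 0.003 is no test; over 0.020 overloads the gauge.
- lane_far (a point): centre of the block's face where the pin of the lane farther from the robot comes out: gauge y = -50 mm, 24 mm up. The lane runs from here along gauge -x, 79 mm wide, straight rails for 110 mm, flared from there to its mouth at 155 mm.
- pin_far (a joint): spring travel (m) of the gauge pin in the lane farther from the robot: 0 = fully out, grows as it is pushed into the block, stop at 0.030. The spring gives 1.6 N at 0 and 0.4 N more per mm. Pin 22 mm across, tapered tip, reaching 58 mm out. Under 0.003 is no test; over 0.020 overloads the gauge.
- sleeve_a: aluminium sleeve 92 x 76 mm, 48 mm high, blue stripe on its closed rear end. x axis = bore axis, out of the mouth. Origin on the bench, 31 mm behind the mouth face, 61 mm before the rear face; end plates 14 (mouth) and 26 mm thick, between them only a 45 mm round barrel, axis 24 mm up. Bore 28 mm, 66 deep. 0.25 to 0.46 kg. Either one is blocked, at random, unseen; it stops at about gauge x = -73 mm.
- sleeve_b: aluminium sleeve 92 x 76 mm, 48 mm high, blue stripe on its closed rear end. x axis = bore axis, out of the mouth. Origin on the bench, 31 mm behind the mouth face, 61 mm before the rear face; end plates 14 (mouth) and 26 mm thick, between them only a 45 mm round barrel, axis 24 mm up. Bore 28 mm, 66 deep. 0.25 to 0.46 kg. Either one is blocked, at random, unseen; it stops at about gauge x = -73 mm.
- reject_bay: rectangle of flat red marking tape on the bench, 180 mm along its x, 220 mm along its y (no height), roughly in line with the lanes, about 0.39 m before the block; origin at its centre, axes as the gauge's.
- kapton_roll: bystander: amber roll of tape, 72 mm across, 12 mm high; origin at the centre of its underside
- reel: bystander: white film reel, 68 mm across, 12 mm high; origin at the centre of its underside
- wipe_box: bystander: white pack of wipes, 60 x 105 x 22 mm; origin at the centre of its underside
- dropper: bystander: amber dropper bottle, 30 mm across, 104 mm high; origin at the centre of its underside

How it is judged:
By the outcome, as a careful person would: the job done as asked, in the order asked, and still so for the second after the job is handed in, with the robot touching nothing.
It also fails if it takes over 58 s, if anything falls off the work surface, if the arm or the gripper's body presses on something with over 40 N, if the wrist force passes 120 N, or if a joint passes its speed limit or range.

## Working session

There is one attempt and no reset: what is moved stays moved. The work goes in short steps, Python scripts to look and compute and a shell command to move; the robot and the scene stay as the last step left them, time stands still between calls to the robot, and variables do not carry over. Pictures are saved under pics/ and viewed, and the job is handed in when it is done.

```bash
ls; mkdir -p pics
python3 - <<'E'
from station import *
import cv2
print(sense()); print(tcp_to_grasp if not callable(tcp_to_grasp) else tcp_to_grasp())
for n in("top","scene","wrist"):
    p=camera_params(n); print(n,p)
    cv2.imwrite(f"pics/{n}0.png",capture(n)[:,:,::-1])
E
```

```text
pics
{'time_s': 0.0, 'joints': array([ 8.19105644e+01,  2.20907678e+01,  3.78432871e-01, -2.82956070e-02,
       -6.84122587e+01, -1.48183904e+01]), 'joint_velocities': array([-0.14505684,  0.07774834, -0.16829655, -0.02024316,  0.01858762,
        0.05754124]), 'effort': array([ 2.50766243e-04, -3.90661383e+01,  1.87410629e+01,  4.22001243e+00,
        1.10706798e-02, -1.90740848e-04]), 'tcp_pos': array([0.24301171, 0.57515035, 0.22145215]), 'ee_rot': array([[ 9.21061353e-01, -3.89416751e-01, -7.60637453e-04],
       [-3.89417477e-01, -9.21058992e-01, -2.08826877e-03],
       [ 1.12614873e-04,  2.21962918e-03, -9.99997530e-01]]), 'wrist_force': array([-0.02758991, -0.59219328,  0.86327137]), 'moment': array([-0.01258648,  0.01916032, -0.01919985]), 'gripper_width': 1.0009292990632004}
-0.0187
top {'vfov': 51.35318114633773, 'cx': 280.6977559298227, 'cy': 204.66921146446003, 'R': array([[-2.55764836e-02, -9.99652875e-01, -6.32237214e-03],
       [-9.72152351e-01,  2.63456378e-02, -2.32864152e-01],
       [ 2.32949886e-01,  1.90462768e-04, -9.72488722e-01]]), 't': array([0.05537516, 0.50943657, 1.40090112])}
scene {'vfov': 54.14476142551856, 'cx': 283.6552452903591, 'cy': 210.81373238985125, 'R': array([[ 0.88275481, -0.46945681, -0.01882146],
       [-0.3385738 , -0.6078495 , -0.71825258],
       [ 0.32574795,  0.64041337, -0.69552785]]), 't': array([-0.4269029 ,  0.22027877,  1.12046584])}
wrist {'vfov': 62.10989670303743, 'cx': 283.3584712322982, 'cy': 212.67540298199975, 'R': array([[-0.39082014, -0.92046349,  0.00256557],
       [-0.88970883,  0.37847357,  0.25529583],
       [-0.23596149,  0.09749214, -0.96685958]]), 't': array([ 0.62361766, -0.03153699,  0.39007984])}
```

View pics/top0.png

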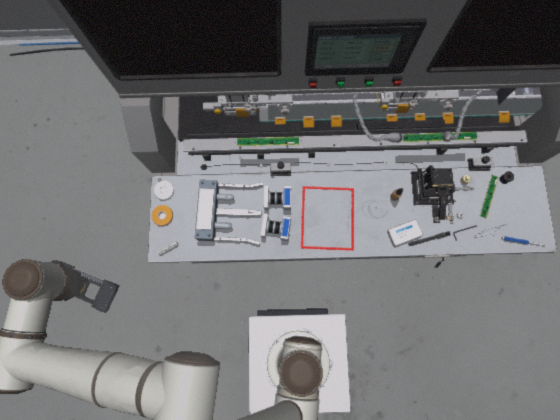

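View pics/scene0.png

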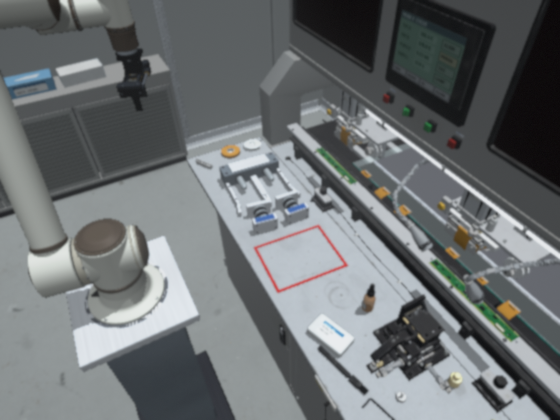

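View pics/wrist0.png

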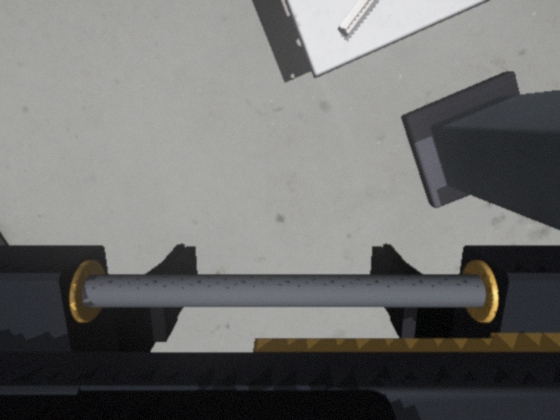

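```bash
cat > h.py <<'E'
import numpy as np,cv2
from station import *
def cam(n):
    p=camera_params(n); p=dict(p); p['f']=210/np.tan(np.radians(p['vfov']/2)); return p
def ray(p,u,v,z):
    R=np.array(p['R']);t=np.array(p['t']); c=-R.T@t
    d=R.T@np.array([(u-p['cx'])/p['f'],(v-p['cy'])/p['f'],1.]); return c+d*(z-c[2])/d[2]
def proj(p,X):
    q=np.array(p['R'])@np.array(X)+np.array(p['t']); return np.array([p['cx'],p['cy']])+p['f']*q[:2]/q[2]
def save(n,img,box=None,k=1):
    im=img[:,:,::-1]
    if box: a,b,c,d=box; im=im[b:d,a:c]
    im=cv2.resize(im,None,fx=k,fy=k,interpolation=cv2.INTER_CUBIC); cv2.imwrite('pics/'+n,im)
E
python3 - <<'E'
from h import *
im=cv2.imread('pics/top0.png')[:,:,::-1]; save('top0z.png',im,(185,165,365,265),4)
im=cv2.imread('pics/scene0.png')[:,:,::-1]; save('scene0z.png',im,(190,130,360,300),3.5)
p=cam('top')
hsv=cv2.cvtColor(cv2.imread('pics/top0.png'),cv2.COLOR_BGR2HSV)
m=((hsv[...,1]>150)&((hsv[...,0]<8)|(hsv[...,0]>172))&(hsv[...,2]>120)).astype(np.uint8); m[:165]=0;m[270:]=0
ys,xs=np.nonzero(m); r=cv2.minAreaRect(np.stack([xs,ys],1).astype(np.float32)); print(r)
b=cv2.boxPoints(r); W=[ray(p,*q,0)[:2] for q in b]; print(np.round(W,4),np.mean(W,0))
m=((hsv[...,1]>120)&(hsv[...,0]>95)&(hsv[...,0]<125)).astype(np.uint8); m[:165]=0;m[270:]=0;m[:,:270]=0;m[:,310:]=0
n,l,s,c=cv2.connectedComponentsWithStats(m); print(s,c)
for i in range(1,n):
    print(ray(p,*c[i],.048))
E
```

```text
((327.2682800292969, 218.01425170898438), (50.60244369506836, 61.52649688720703), 1.0609116554260254)
[[ 0.3705 -0.0246]
 [ 0.5878 -0.0366]
 [ 0.5795 -0.2142]
 [ 0.3628 -0.1964]] [ 0.47516094 -0.11795457]
[[     0      0    560    420 235039]
 [   285    189      5     16     79]
 [   282    219      7     17     82]] [[279.4954582  209.49820243]
 [286.97468354 196.40506329]
 [285.31707317 227.26829268]]
[0.54188436 0.01994478 0.048     ]
[0.43583108 0.0285396  0.048     ]
```

View pics/top0z.png

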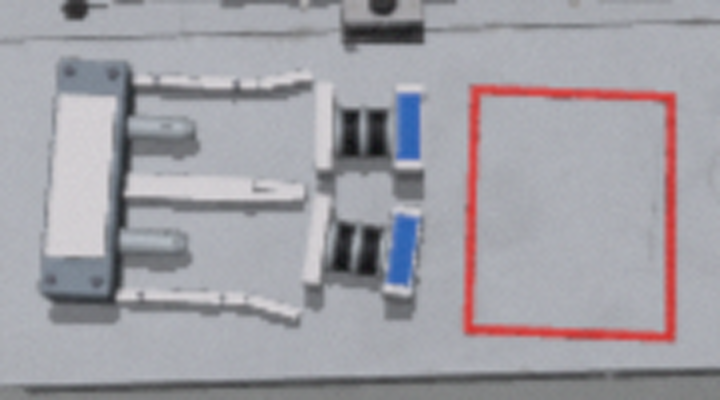

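View pics/scene0z.png

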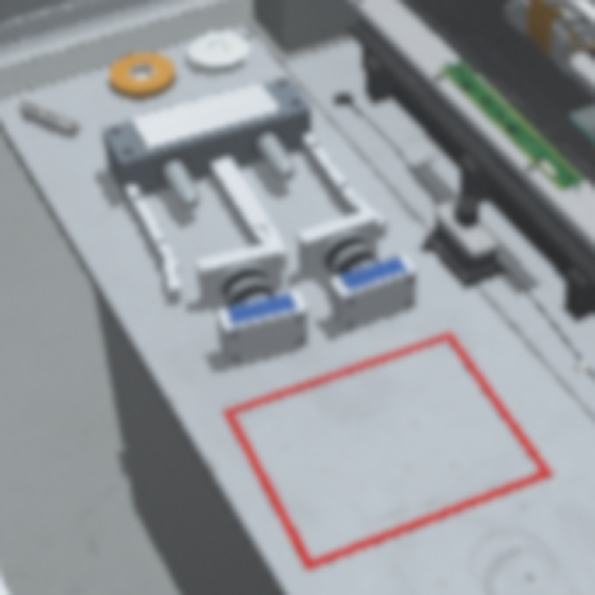

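```bash
python3 - <<'E'
from h import *
s=sense();p=cam('wrist');R=np.array(p['R']);c=-R.T@np.array(p['t'])
E=np.array(s['ee_rot']);print('cam in tool',E.T@(c-s['tcp_pos']));print('cam axes in tool (cols)\n',np.round(E.T@R.T,3))
t=cam('top')
for n,u,v,z in [('blk TL',60,60,.052),('blk TR',129,64,.052),('blk BR',117,299,.052),('blk BL',41,295,.052),('rollr',0,0,0)]:
    print(n,ray(t,185+u/4,165+v/4,z))
E
python3 -m inch '[{"x":0.5,"y":-1,"z":0.4,"az":-1},{"x":0.5,"y":-1,"z":0.4,"az":-1},{"x":0.5,"y":-1,"z":0.4,"az":-1},{"x":0.5,"y":-1,"z":0.4,"az":-1},{"x":0.5,"y":-1,"az":-1},{"x":0.5,"y":-1,"az":-1},{"x":0.5,"y":-1,"az":-1},{"x":0.4,"y":-1}]'
```

```text
cam in tool [ 0.07021116  0.00028498 -0.16203521]
cam axes in tool (cols)
 [[-0.002 -0.967 -0.255]
 [ 1.    -0.002  0.   ]
 [-0.001 -0.255  0.967]]
blk TL [0.60677829 0.31522932 0.052     ]
blk TR [0.60159921 0.25625357 0.052     ]
blk BR [0.39949466 0.26450084 0.052     ]
blk BL [0.40450416 0.32741173 0.052     ]
rollr [0.67999556 0.37975315 0.        ]$[0]: bad value
```

```bash
python3 -m inch '[{"jaw":0,"x":0.5,"y":-1,"z":0.4,"ax":0,"ay":0,"az":-1},{"jaw":0,"x":0.5,"y":-1,"z":0.4,"ax":0,"ay":0,"az":-1},{"jaw":0,"x":0.5,"y":-1,"z":0.4,"ax":0,"ay":0,"az":-1},{"jaw":0,"x":0.5,"y":-1,"z":0.4,"ax":0,"ay":0,"az":-1},{"jaw":0,"x":0.5,"y":-1,"z":0,"ax":0,"ay":0,"az":-1},{"jaw":0,"x":0.5,"y":-1,"z":0,"ax":0,"ay":0,"az":-1},{"jaw":0,"x":0.5,"y":-1,"z":0,"ax":0,"ay":0,"az":-1},{"jaw":0,"x":0.4,"y":-1,"z":0,"ax":0,"ay":0,"az":0}]'
```

```text
time_s: 1.15
tcp_pos: [0.4542, 0.1351, 0.305]
ee_rot: [[-0.084, -0.996, -0.006], [-0.996, 0.084, 0.0], [0.0, 0.006, -1.0]]
wrist_force: [0.8, 0.2, 0.1]
gripper_width: 0.999
```

Run:
```python
from h import *
import pickle
p=cam('wrist');im=capture('wrist');save('w1.png',im); pickle.dump(p,open('w1.pkl','wb'))
```

```text
(no output)
```

View pics/w1.png

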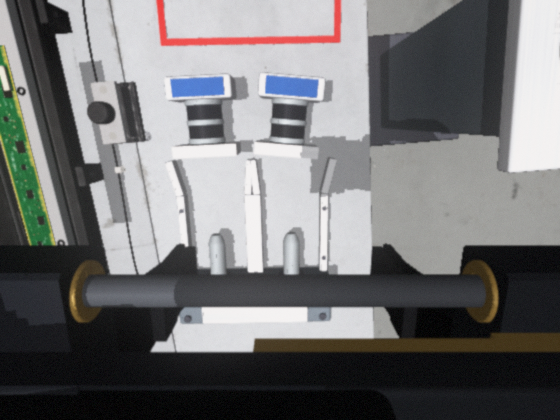

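Run:
```python
from h import *
im=cv2.imread('pics/w1.png')[:,:,::-1]; save('w1a.png',im,(150,60,350,200),4); save('w1b.png',im,(150,190,350,335),4)
```

```text
(no output)
```

View pics/w1a.png

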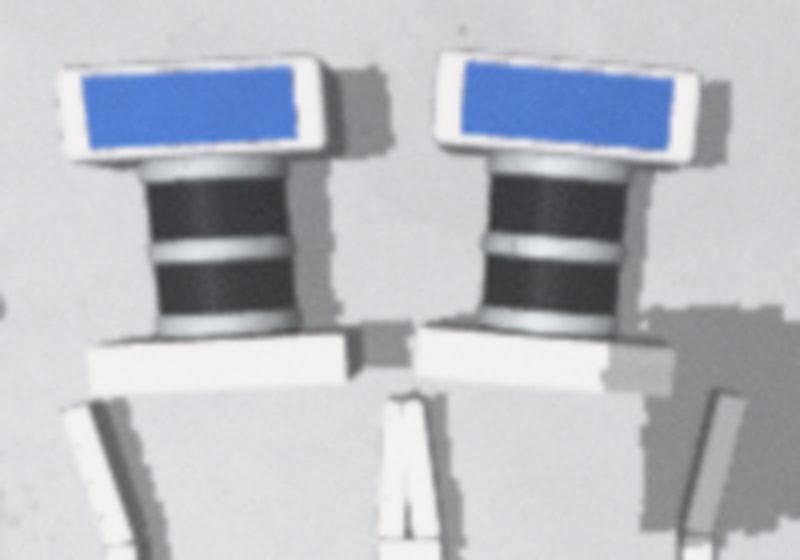

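View pics/w1b.png

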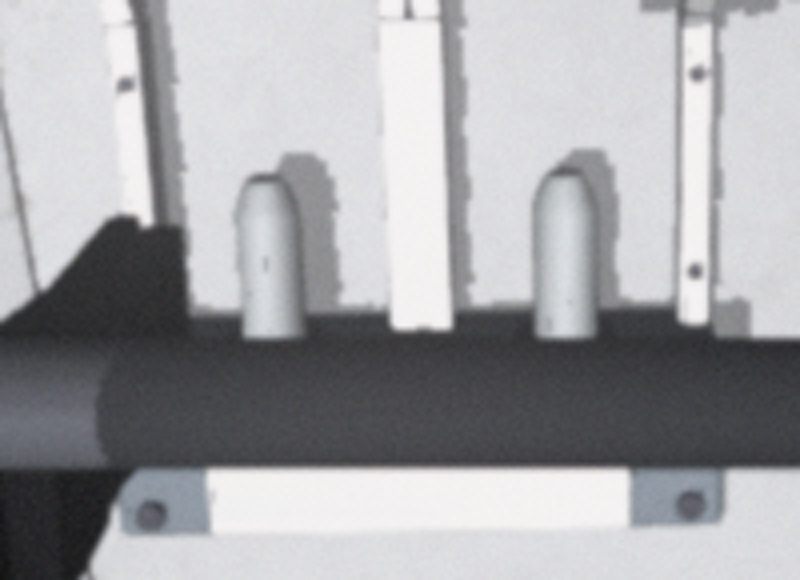

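```bash
cat >> h.py <<'E'
def blues(im,p,z=.048,mn=150):
    hsv=cv2.cvtColor(np.ascontiguousarray(im[:,:,::-1]),cv2.COLOR_BGR2HSV)
    m=((hsv[...,1]>110)&(hsv[...,0]>98)&(hsv[...,0]<125)&(hsv[...,2]>90)).astype(np.uint8)
    cs,_=cv2.findContours(m,cv2.RETR_EXTERNAL,cv2.CHAIN_APPROX_NONE); out=[]
    for c in cs:
        if cv2.contourArea(c)<mn: continue
        q=np.array([ray(p,*x,z)[:2] for x in c[:,0,:].astype(float)],np.float32)
        (cx,cy),(w,h),a=cv2.minAreaRect(q*1000)
        if w<h: w,h=h,w; a+=90
        a=(a+90)%180-90
        out.append((cx,cy,w,h,a,c[:,0,:].mean(0)))
    return out
E
python3 - <<'E'
from h import *
import pickle
p=pickle.load(open('w1.pkl','rb')); im=cv2.imread('pics/w1.png')[:,:,::-1]
for b in blues(im,p): print('blue c,w,h,angle of long side',np.round(b[:5],1),b[5])
P=lambda n,u,v,z,o: print(n,np.round(ray(p,o[0]+u/4,o[1]+v/4,z)*1000,1))
o=(150,190)
P('blk back far',120,534,.052,o);P('blk back near',722,522,.052,o)
P('tip far',265,178,.030,o);P('tip near',565,172,.030,o)
P('pinbase far',273,330,.024,o);P('pinbase near',565,330,.024,o)
P('mid rail L top',382,20,.02,o);P('mid L bot',392,328,.02,o);P('mid R top',440,18,.02,o);P('mid R bot',453,328,.02,o)
P('nearrail',680,20,.02,o);P('nearrail',680,320,.02,o)
P('farrail in',135,22,.02,o);P('farrail in',153,225,.02,o)
o=(150,60)
for n,u,v in [('A rearTL',62,68),('A rearTR',318,58),('A rearBR',322,150),('A rearBL',70,160),('A mouthL',92,348),('A mouthR',348,334),
 ('B rTL',440,55),('B rTR',695,72),('B rBR',690,160),('B rBL',436,148),('B mL',418,326),('B mR',672,346)]: P(n,u,v,.048,o)
E
```

```text
blue c,w,h,angle of long side [541.4  19.7  58.3  18.3  -2.3] [197.02272727  86.5       ]
blue c,w,h,angle of long side [435.1  28.3  58.   18.2  -9.6] [291.2519084   86.01526718]
blk back far [607.8 315.4  52. ]
blk back near [406.4 328.9  52. ]
tip far [547.5 202.1  30. ]
tip near [449.  208.7  30. ]
pinbase far [553.5 258.7  24. ]
pinbase near [453.5 267.5  24. ]
mid rail L top [504.4 154.7  20. ]
mid L bot [513.2 263.3  20. ]
mid R top [485.4 155.7  20. ]
mid R bot [492.2 265.2  20. ]
nearrail [407.3 163.1  20. ]
nearrail [413.5 269.1  20. ]
farrail in [584.8 148.4  20. ]
farrail in [589.8 218.5  20. ]
A rearTL [575.3   6.6  48. ]
A rearTR [503.3  10.1  48. ]
A rearBR [505.2  34.7  48. ]
A rearBL [577.2  31.2  48. ]
A mouthL [579.7  84.1  48. ]
A mouthR [503.9  86.6  48. ]
B rTL [469.   12.2  48. ]
B rTR [397.8  22.8  48. ]
B rBR [400.6  46.3  48. ]
B rBL [472.7  36.9  48. ]
B mL [483.1  86.1  48. ]
B mR [408.9  98.3  48. ]
```

```bash
python3 -m inch '[{"jaw":79,"x":0.75,"y":-0.65,"z":-0.9,"ax":0,"ay":-0.03,"az":0.25},{"jaw":79,"x":0.75,"y":-0.65,"z":-0.9,"ax":0,"ay":0,"az":0},{"jaw":79,"x":0,"y":0,"z":-0.9,"ax":0,"ay":0,"az":0},{"jaw":79,"x":0,"y":0,"z":-0.7,"ax":0,"ay":0,"az":0},{"jaw":79,"x":0,"y":0,"z":0,"ax":0,"ay":0,"az":0}]'
python3 - <<'E'
from h import *
s=sense();print(np.degrees(np.arctan2(s['ee_rot'][1][1],s['ee_rot'][0][1])),s['joints'],s['tcp_pos'])
import pickle
p=cam('wrist');im=capture('wrist');save('w2.png',im); pickle.dump(p,open('w2.pkl','wb'))
E
```

```text
time_s: 1.82
tcp_pos: [0.5249, 0.067, 0.1225]
ee_rot: [[-0.051, -0.999, 0.002], [-0.999, 0.051, -0.0], [0.0, -0.002, -1.0]]
wrist_force: [-0.7, 0.1, 0.2]
gripper_width: 0.701
177.09065857164885 [ 24.89638117  18.3530611  -21.09022113   0.10109388 -50.45482681
 -27.87004202] [0.52491252 0.06698506 0.12254699]
```

View pics/w2.png

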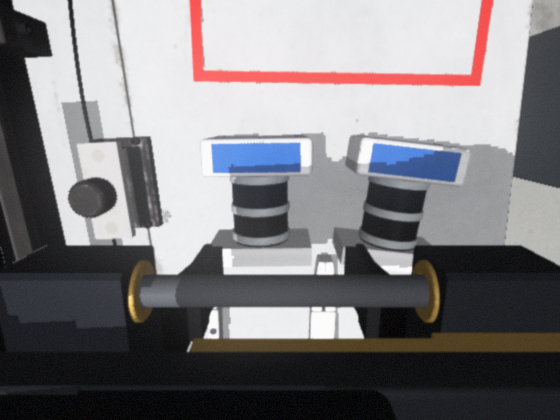

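Run:
```python
from h import *
import pickle
p=pickle.load(open('w2.pkl','rb')); im=cv2.imread('pics/w2.png')[:,:,::-1]
for b in blues(im,p): print(np.round(b[:5],1),b[5])
# red bay front edge
hsv=cv2.cvtColor(np.ascontiguousarray(im[:,:,::-1]),cv2.COLOR_BGR2HSV)
for r in [(198,78),(476,80)]: print(ray(p,*r,0))
```

```text
[435.2  28.6  59.   18.9  -9.5] [413.83710407 162.04072398]
[541.8  19.6  58.5  18.7  -3. ] [255.96428571 157.34821429]
[ 0.58565652 -0.03815853  0.        ]
[ 0.37299868 -0.02553384  0.        ]
```

```bash
python3 -m inch '[{"jaw":79,"x":0.3,"y":-0.14,"z":-0.4,"ax":0,"ay":0,"az":0.03},{"jaw":79,"x":0.02,"y":0,"z":-0.2,"ax":0,"ay":0,"az":0},{"jaw":79,"x":0,"y":0,"z":0,"ax":0,"ay":0,"az":0}]'
```

```text
time_s: 2.25
tcp_pos: [0.5504, 0.0614, 0.0949]
ee_rot: [[-0.041, -0.999, 0.019], [-0.999, 0.041, 0.004], [-0.005, -0.019, -1.0]]
wrist_force: [-0.4, -0.1, -0.1]
gripper_width: 0.691
```

```bash
python3 -m inch '[{"jaw":79,"x":0,"y":0,"z":0,"ax":0,"ay":0,"az":0}]'; python3 -m inch '[{"jaw":79,"x":0,"y":0,"z":0,"ax":0,"ay":0,"az":0},{"jaw":79,"x":0,"y":0,"z":0,"ax":0,"ay":0,"az":0}]'
```

```text
time_s: 2.38
tcp_pos: [0.551, 0.062, 0.0966]
ee_rot: [[-0.041, -0.999, 0.022], [-0.999, 0.041, 0.005], [-0.006, -0.021, -1.0]]
wrist_force: [0.2, -0.5, 0.6]
gripper_width: 0.687
time_s: 2.62
tcp_pos: [0.5515, 0.0627, 0.0985]
ee_rot: [[-0.04, -0.999, 0.025], [-0.999, 0.04, 0.006], [-0.007, -0.024, -1.0]]
wrist_force: [-0.3, 0.4, 0.8]
gripper_width: 0.692
```

```bash
cat >> h.py <<'E'
def todo(x,y,z,yawy):
    """remaining shift/turn in inch units to TCP (mm) with tool y at yawy deg, z down"""
    s=sense();t=np.array(s['tcp_pos'])*1000;E=np.array(s['ee_rot'])
    a=np.radians(yawy);Y=np.array([np.cos(a),np.sin(a),0]);Z=np.array([0,0,-1.]);G=np.stack([np.cross(Y,Z),Y,Z],1)
    w=cv2.Rodrigues(G@E.T)[0].ravel()*180/np.pi/10
    print('t',round(s['time_s'],2),'tcp',np.round(t,1),'d',np.round((np.array([x,y,z])-t)/60,3),'turn',np.round(w,3),'F',np.round(s['wrist_force'],1),'w',round(s['gripper_width']*87,1))
E
python3 -c "from h import *; todo(543.6,58.6,60,177.4)"
```

```text
t 2.62 tcp [551.5  62.7  98.5] d [-0.131 -0.068 -0.642] turn [-0.036  0.142 -0.031] F [-0.3  0.4  0.8] w 60.2
```

```bash
python3 -m inch '[{"jaw":79,"x":-0.13,"y":-0.07,"z":-0.35,"ax":-0.036,"ay":0.14,"az":-0.03},{"jaw":79,"x":0,"y":0,"z":-0.35,"ax":0,"ay":0.01,"az":0}]';python3 -c "from h import *; todo(543.6,58.6,60,177.4)"
```

```text
time_s: 2.88
tcp_pos: [0.5437, 0.0586, 0.0563]
ee_rot: [[-0.045, -0.999, 0.0], [-0.999, 0.045, 0.001], [-0.001, -0.0, -1.0]]
wrist_force: [0.3, -0.4, -0.5]
gripper_width: 0.69
t 2.88 tcp [543.7  58.6  56.3] d [-0.002 -0.     0.061] turn [-0.006  0.002  0.   ] F [ 0.3 -0.4 -0.5] w 60.0
```

```bash
python3 -m inch '[{"jaw":79,"x":0,"y":0,"z":0,"ax":0,"ay":0,"az":0}]';python3 -c "from h import *; todo(543.6,58.6,60,177.4)"
```

```text
time_s: 3.0
tcp_pos: [0.5417, 0.0578, 0.0539]
ee_rot: [[-0.046, -0.999, -0.005], [-0.999, 0.046, -0.001], [0.001, 0.005, -1.0]]
wrist_force: [-0.3, 0.7, -0.4]
gripper_width: 0.69
t 3.0 tcp [541.7  57.8  53.9] d [0.032 0.013 0.102] turn [ 0.004 -0.031  0.004] F [-0.3  0.7 -0.4] w 60.0
```

```bash
python3 -m inch '[{"jaw":79,"x":0.03,"y":0.015,"z":-0.35,"ax":0,"ay":-0.03,"az":0},{"jaw":79,"x":0,"y":0,"z":-0.3,"ax":0,"ay":0,"az":0}]';python3 -c "from h import *; todo(543.6,58.6,10,177.4)"
```

```text
time_s: 3.25
tcp_pos: [0.5444, 0.0588, 0.015]
ee_rot: [[-0.046, -0.999, 0.002], [-0.999, 0.046, -0.0], [0.0, -0.002, -1.0]]
wrist_force: [-0.5, 0.3, -0.3]
gripper_width: 0.689
t 3.25 tcp [544.4  58.8  15. ] d [-0.013 -0.004 -0.084] turn [0.002 0.012 0.003] F [-0.5  0.3 -0.3] w 60.0
```

```bash
python3 -m inch '[{"jaw":79,"x":-0.01,"y":0,"z":-0.05,"ax":0,"ay":0.01,"az":0},{"jaw":255,"x":0,"y":0,"z":0,"ax":0,"ay":0,"az":0},{"jaw":255,"x":0,"y":0,"z":0,"ax":0,"ay":0,"az":0},{"jaw":255,"x":0,"y":0,"z":0,"ax":0,"ay":0,"az":0}]';python3 -c "from h import *; todo(543.6,58.6,10,177.4)"
```

```text
time_s: 3.75
tcp_pos: [0.5435, 0.0586, 0.0123]
ee_rot: [[-0.046, -0.999, -0.001], [-0.999, 0.046, -0.001], [0.001, 0.001, -1.0]]
wrist_force: [-0.1, 0.4, -2.8]
gripper_width: 0.491
t 3.75 tcp [543.5  58.6  12.3] d [ 0.002 -0.    -0.038] turn [ 0.004 -0.005  0.006] F [-0.1  0.4 -2.8] w 42.7
```

```bash
cat >> h.py <<'E'
O=np.array([502.4,262.8]);gx=np.array([.0663,.9978]);gy=np.array([-.9978,.0663])
def lane(s,gyv,z=10,off=9,yaw=176.2):
    w=O+(s-off)*gx+gyv*gy; todo(w[0],w[1],z,yaw)
    t=np.array(sense()['tcp_pos'])[:2]*1000-O; print(' sleeve now gauge x %.1f y %.1f'%(t@gx+off,t@gy))
E
python3 -m inch '[{"jaw":255,"x":0,"y":0,"z":-0.03,"ax":0,"ay":0,"az":0},{"jaw":255,"x":0,"y":0,"z":-0.01,"ax":0,"ay":0,"az":0}]';python3 -c "from h import *; lane(-150,-50)"
```

```text
time_s: 4.0
tcp_pos: [0.5435, 0.0587, 0.0123]
ee_rot: [[-0.046, -0.999, -0.0], [-0.999, 0.046, -0.001], [0.001, 0.0, -1.0]]
wrist_force: [0.1, 0.5, -2.1]
gripper_width: 0.495
t 4.0 tcp [543.5  58.7  12.3] d [-0.03   0.703 -0.038] turn [ 0.005 -0.001 -0.117] F [ 0.1  0.5 -2.1] w 43.1
 sleeve now gauge x -192.0 y -54.6
```

```bash
python3 -m inch '[{"jaw":255,"x":0,"y":0,"z":-0.05,"ax":0,"ay":0,"az":-0.05},{"jaw":255,"x":0,"y":0,"z":-0.02,"ax":0,"ay":0,"az":-0.02}]';python3 -c "from h import *; lane(-150,-50)"
```

```text
time_s: 4.25
tcp_pos: [0.5437, 0.0586, 0.0123]
ee_rot: [[-0.054, -0.999, 0.0], [-0.999, 0.054, -0.002], [0.002, -0.001, -1.0]]
wrist_force: [-0.9, -0.4, -0.1]
gripper_width: 0.489
t 4.25 tcp [543.7  58.6  12.3] d [-0.033  0.703 -0.038] turn [ 0.013  0.002 -0.073] F [-0.9 -0.4 -0.1] w 42.6
 sleeve now gauge x -192.0 y -54.8
```

```bash
python3 -m inch '[{"jaw":255,"x":-0.02,"y":0.18,"z":-0.01,"ax":0.01,"ay":0,"az":-0.07},{"jaw":255,"x":-0.01,"y":0.18,"z":-0.01,"ax":0,"ay":0,"az":0},{"jaw":255,"x":0,"y":0.18,"z":-0.01,"ax":0,"ay":0,"az":0}]';python3 -c "from h import *; lane(-150,-50)"
```

```text
time_s: 4.62
tcp_pos: [0.5424, 0.0899, 0.0122]
ee_rot: [[-0.065, -0.998, 0.001], [-0.998, 0.065, -0.004], [0.004, -0.001, -1.0]]
wrist_force: [0.4, -6.4, 7.5]
gripper_width: 0.493
t 4.62 tcp [542.4  89.9  12.2] d [-0.012  0.182 -0.037] turn [ 0.021  0.004 -0.005] F [ 0.4 -6.4  7.5] w 42.9
 sleeve now gauge x -160.9 y -51.4
```

```bash
python3 -m inch '[{"jaw":255,"x":-0.01,"y":0.18,"z":0.01,"ax":0.02,"ay":0,"az":0},{"jaw":255,"x":0.01,"y":0.18,"z":0,"ax":0,"ay":0,"az":0}]';python3 - <<'E'
from h import *
lane(-120,-50)
p=cam('wrist');im=capture('wrist');save('w3.png',im)
for b in blues(im,p): print(np.round(b[:5],1),b[5])
E
```

```text
time_s: 4.88
tcp_pos: [0.5418, 0.1125, 0.0122]
ee_rot: [[-0.066, -0.998, -0.001], [-0.998, 0.066, -0.001], [0.001, 0.001, -1.0]]
wrist_force: [-0.2, -5.5, 4.4]
gripper_width: 0.492
t 4.88 tcp [541.8 112.5  12.2] d [ 0.032  0.304 -0.037] turn [ 0.004 -0.004 -0.002] F [-0.2 -5.5  4.4] w 42.8
 sleeve now gauge x -138.3 y -49.3
[539.8  73.8  59.4  19.2  -3.9] [283.29297821 206.71670702]
[452.9  25.7  23.6  19.6  -9.6] [529.27346939  51.41632653]
```

View pics/w3.png

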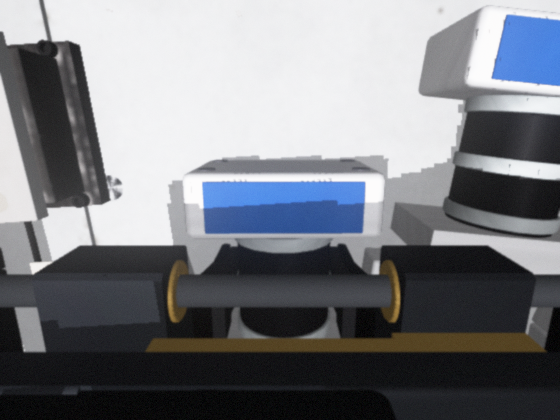

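```bash
python3 -m inch '[{"jaw":255,"x":0.02,"y":0.18,"z":-0.005,"ax":0,"ay":0,"az":0},{"jaw":255,"x":0.01,"y":0.18,"z":-0.005,"ax":0,"ay":0,"az":0},{"jaw":255,"x":0.01,"y":0.18,"z":0,"ax":0,"ay":0,"az":0}]';python3 -c "from h import *; lane(-90,-50)"
```

```text
time_s: 5.3
tcp_pos: [0.5444, 0.1464, 0.0122]
ee_rot: [[-0.065, -0.998, -0.001], [-0.998, 0.065, -0.002], [0.002, 0.001, -1.0]]
wrist_force: [-0.5, -3.1, 1.7]
gripper_width: 0.49
t 5.3 tcp [544.4 146.4  12.2] d [ 0.021  0.238 -0.037] turn [ 0.012 -0.006 -0.005] F [-0.5 -3.1  1.7] w 42.6
 sleeve now gauge x -104.3 y -49.7
```

```bash
python3 -m inch '[{"jaw":255,"x":0.01,"y":0.18,"z":-0.01,"ax":0.01,"ay":0,"az":0},{"jaw":255,"x":0.01,"y":0.15,"z":-0.01,"ax":0,"ay":0,"az":0}]';python3 -c "from h import *; lane(-65,-50)"
python3 -m inch '[{"jaw":255,"x":0.005,"y":0.06,"z":-0.005,"ax":0,"ay":0,"az":0}]';python3 -c "from h import *; lane(-65,-50)"
python3 -m inch '[{"jaw":255,"x":0.005,"y":0.06,"z":-0.005,"ax":0,"ay":0,"az":0}]';python3 -c "from h import *; lane(-65,-50)"
```

```text
time_s: 5.55
tcp_pos: [0.5458, 0.1662, 0.0122]
ee_rot: [[-0.065, -0.998, -0.001], [-0.998, 0.065, -0.003], [0.003, 0.001, -1.0]]
wrist_force: [0.1, -7.9, 7.4]
gripper_width: 0.489
t 5.55 tcp [545.8 166.2  12.2] d [ 0.026  0.324 -0.037] turn [ 0.014 -0.008 -0.009] F [ 0.1 -7.9  7.4] w 42.6
 sleeve now gauge x -84.5 y -49.7
time_s: 5.68
tcp_pos: [0.5462, 0.1703, 0.0122]
ee_rot: [[-0.064, -0.998, -0.001], [-0.998, 0.064, -0.003], [0.003, 0.001, -1.0]]
wrist_force: [-0.2, -4.2, 4.5]
gripper_width: 0.494
t 5.67 tcp [546.2 170.3  12.2] d [ 0.02   0.256 -0.037] turn [ 0.016 -0.008 -0.011] F [-0.2 -4.2  4.5] w 43.0
 sleeve now gauge x -80.4 y -49.8
time_s: 5.8
tcp_pos: [0.5465, 0.174, 0.0122]
ee_rot: [[-0.064, -0.998, -0.001], [-0.998, 0.064, -0.003], [0.003, 0.001, -1.0]]
wrist_force: [-0.3, -4.6, 4.8]
gripper_width: 0.494
t 5.8 tcp [546.5 174.   12.2] d [ 0.014  0.194 -0.037] turn [ 0.019 -0.008 -0.011] F [-0.3 -4.6  4.8] w 43.0
 sleeve now gauge x -76.7 y -49.9
```

```bash
for i in 1; do python3 -m inch '[{"jaw":255,"x":0.005,"y":0.06,"z":0.01,"ax":0.01,"ay":0,"az":0}]' >/dev/null;python3 -c "from h import *; lane(-65,-50)"; done
python3 -m inch '[{"jaw":255,"x":0.005,"y":0.06,"z":0.01,"ax":0.01,"ay":0,"az":0}]' >/dev/null;python3 -c "from h import *; lane(-65,-50)"
python3 -m inch '[{"jaw":255,"x":0.005,"y":0.06,"z":0.0,"ax":0.0,"ay":0,"az":0}]' >/dev/null;python3 -c "from h import *; lane(-65,-50)"
```

```text
t 5.92 tcp [546.6 178.4  12.3] d [ 0.012  0.121 -0.038] turn [ 0.003 -0.008 -0.008] F [ 0.4 -0.8 -3. ] w 42.6
 sleeve now gauge x -72.3 y -49.7
t 6.05 tcp [546.7 182.6  12.3] d [ 0.012  0.05  -0.039] turn [-0.009 -0.011 -0.007] F [ 0.1 -0.8 -0.3] w 42.5
 sleeve now gauge x -68.0 y -49.5
t 6.17 tcp [546.9 186.3  12.3] d [ 0.009 -0.012 -0.038] turn [-0.004 -0.015 -0.008] F [ 0.4 -5.4  3.4] w 42.7
 sleeve now gauge x -64.3 y -49.4
```

```bash
python3 -m inch '[{"jaw":255,"x":0.005,"y":0.05,"z":0.015,"ax":0.0,"ay":-0.01,"az":0}]' >/dev/null;python3 -c "from h import *; lane(-31,-50)"
python3 -m inch '[{"jaw":255,"x":0.005,"y":0.0,"z":0.0,"ax":0.0,"ay":0,"az":0}]' >/dev/null;python3 -c "from h import *; lane(-31,-50)"
python3 - <<'E'
from h import *
for n in('top','scene'):
    im=capture(n); save(n+'1.png',im,(185,165,365,265) if n=='top' else (190,130,360,300),4 if n=='top' else 3.5)
lane(-31,-50)
E
```

```text
t 6.3 tcp [546.7 189.1  12.4] d [ 0.049  0.508 -0.04 ] turn [-0.    -0.011 -0.007] F [ 2.3 -3.6 -4.5] w 42.7
 sleeve now gauge x -61.6 y -49.1
t 6.42 tcp [546.8 189.4  12.3] d [ 0.048  0.502 -0.038] turn [-0.001 -0.014 -0.007] F [-1.4 -1.4  2.1] w 42.4
 sleeve now gauge x -61.3 y -49.2
t 6.53 tcp [546.8 189.4  12.3] d [ 0.047  0.503 -0.038] turn [-0.002 -0.013 -0.007] F [-0.8 -0.2 -0.7] w 42.6
 sleeve now gauge x -61.3 y -49.2
```

View pics/top1.png

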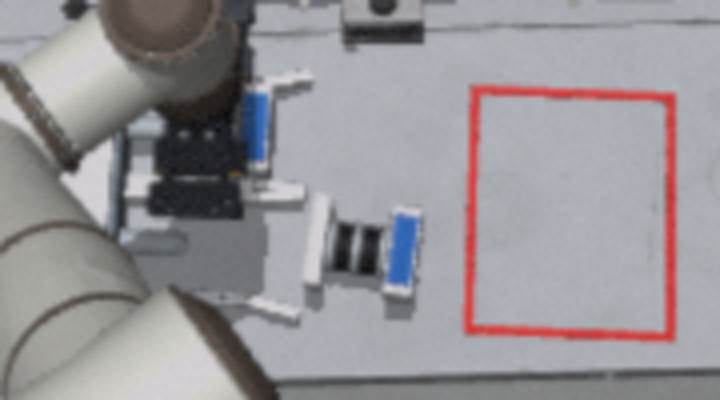

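View pics/scene1.png

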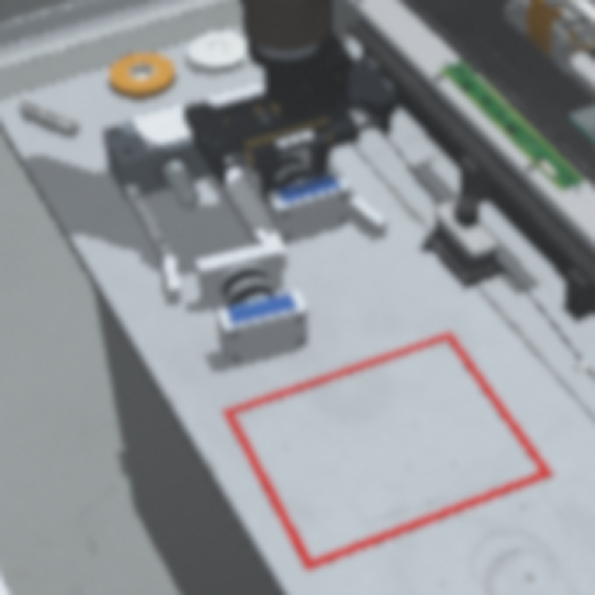

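```bash
python3 -m inch '[{"jaw":255,"x":0.01,"y":0.06,"z":0.0,"ax":0.0,"ay":-0.01,"az":0}]' >/dev/null;python3 -c "from h import *; lane(-31,-50)"
python3 - <<'E'
from h import *
p=cam('wrist');im=capture('wrist');save('w4.png',im)
for b in blues(im,p): print(np.round(b[:5],1), ((b[0]-O[0])*gx[0]+(b[1]-O[1])*gx[1]+48), ((b[0]-O[0])*gy[0]+(b[1]-O[1])*gy[1]))
lane(-31,-50)
E
```

```text
t 6.65 tcp [546.8 191.7  12.3] d [ 0.047  0.465 -0.038] turn [ 0.011 -0.013 -0.004] F [ 0.6 -8.2  2.3] w 42.9
 sleeve now gauge x -59.0 y -49.1
[544.8 153.   59.5  19.2  -3.9] -58.711461379394535 -49.62578287536624
t 6.7 tcp [546.9 192.   12.3] d [ 0.046  0.46  -0.038] turn [ 0.01  -0.012 -0.005] F [-0.2 -5.8  0.8] w 43.0
 sleeve now gauge x -58.7 y -49.1
```

```bash
python3 -m inch '[{"jaw":255,"x":0.0,"y":0.0,"z":0.0,"ax":0.0,"ay":0,"az":0}]' >/dev/null;python3 -c "from h import *; lane(-31,-50)"
python3 -m inch '[{"jaw":255,"x":0.0,"y":0.0,"z":0.0,"ax":0.0,"ay":0,"az":0}]' >/dev/null;python3 -c "from h import *; lane(-31,-50)"
```

```text
t 6.83 tcp [546.9 191.9  12.3] d [ 0.046  0.461 -0.038] turn [ 0.008 -0.011 -0.002] F [-0.9 -0.9 -0.8] w 42.7
 sleeve now gauge x -58.8 y -49.1
t 6.95 tcp [546.9 191.9  12.3] d [ 0.045  0.461 -0.038] turn [ 0.008 -0.011 -0.001] F [-0.2 -2.1 -0.8] w 43.4
 sleeve now gauge x -58.8 y -49.1
```

```bash
python3 -m inch '[{"jaw":121,"x":0.0,"y":0.0,"z":0.0,"ax":0.0,"ay":0,"az":0},{"jaw":121,"x":0.0,"y":0.0,"z":0.0,"ax":0.0,"ay":0,"az":0}]' >/dev/null
python3 - <<'E'
from h import *
p=cam('wrist');im=capture('wrist');save('w5.png',im)
for b in blues(im,p): print(np.round(b[:5],1), ((b[0]-O[0])*gx[0]+(b[1]-O[1])*gx[1]+48), ((b[0]-O[0])*gy[0]+(b[1]-O[1])*gy[1]))
lane(-31,-50)
E
```

```text
[544.7 151.8  59.5  19.4  -3.8] -59.96937110229493 -49.56158002807619
t 7.25 tcp [548.2 193.5  13. ] d [ 0.024  0.434 -0.049] turn [-0.007  0.008 -0.006] F [-0.4 -0.2  0.3] w 45.8
 sleeve now gauge x -57.1 y -50.3
```

```bash
python3 -m inch '[{"jaw":255,"x":0.0,"y":-0.02,"z":-0.02,"ax":0.0,"ay":0,"az":0},{"jaw":255,"x":0.0,"y":0.0,"z":0,"ax":0.0,"ay":0,"az":0},{"jaw":255,"x":0.01,"y":0.12,"z":0,"ax":0.0,"ay":0,"az":0},{"jaw":255,"x":0.01,"y":0.12,"z":0,"ax":0.0,"ay":0,"az":0}]' >/dev/null
python3 - <<'E'
from h import *
p=cam('wrist');im=capture('wrist');save('w5.png',im)
for b in blues(im,p): print(np.round(b[:5],1), ((b[0]-O[0])*gx[0]+(b[1]-O[1])*gx[1]+48), ((b[0]-O[0])*gy[0]+(b[1]-O[1])*gy[1]))
lane(-31,-50)
E
```

```text
[545.3 159.3  59.8  19.4  -3.9] -52.46618942504884 -49.6431562792969
t 7.8 tcp [547.4 201.1  12.5] d [ 0.037  0.307 -0.042] turn [ 0.053 -0.033 -0.007] F [  0.5 -13.    6.2] w 42.7
 sleeve now gauge x -49.5 y -49.0
```

```bash
python3 -m inch '[{"jaw":255,"x":0.0,"y":0.0,"z":0.01,"ax":0.04,"ay":-0.03,"az":0}]' >/dev/null;python3 -c "from h import *; lane(-31,-50)"
python3 -m inch '[{"jaw":255,"x":0.0,"y":0.0,"z":0.0,"ax":0.0,"ay":0,"az":0}]' >/dev/null;python3 -c "from h import *; lane(-31,-50)"
```

```text
t 7.92 tcp [547.4 199.6  12.5] d [ 0.038  0.332 -0.041] turn [ 0.021 -0.008 -0.004] F [ 2.6 -4.1 -6.2] w 42.7
 sleeve now gauge x -51.0 y -49.0
t 8.05 tcp [547.3 199.1  12.3] d [ 0.038  0.341 -0.038] turn [ 0.023 -0.009 -0.002] F [-1.3 -0.8  1.9] w 42.9
 sleeve now gauge x -51.6 y -49.1
```

```bash
cat >> h.py <<'E'
def look(f):
    p=cam('wrist');im=capture('wrist');save(f,im)
    for b in blues(im,p): d=np.array(b[:2])-O; print('stripe',np.round(b[:5],1),'sleeve gx %.1f gy %.1f yaw %.1f'%(d@gx+48,d@gy,b[4]+3.8))
E
python3 -c "
from h import *
look('w6.png')"
python3 -m inch '[{"jaw":118,"x":0.0,"y":0.0,"z":0.0,"ax":0.02,"ay":0,"az":0},{"jaw":118,"x":0.0,"y":0.0,"z":0.0,"ax":0.0,"ay":0,"az":0},{"jaw":118,"x":0.0,"y":0.0,"z":-0.01,"ax":0.0,"ay":0,"az":0}]' >/dev/null
python3 -c "
from h import *
look('w7.png');lane(-31,-50)"
```

```text
stripe [545.1 157.5  59.5  19.   -3.9] sleeve gx -54.3 gy -49.6 yaw -0.1
stripe [544.4 149.3  59.4  19.3  -3.8] sleeve gx -62.4 gy -49.4 yaw -0.0
t 8.53 tcp [548.2 201.3  12.2] d [ 0.023  0.305 -0.036] turn [-0.011  0.004 -0.009] F [-0.3  0.4  0. ] w 46.1
 sleeve now gauge x -49.3 y -49.8
```

View pics/w7.png

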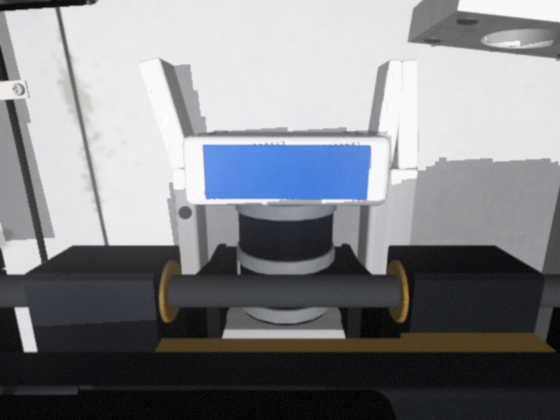

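```bash
python3 -m inch '[{"jaw":118,"x":0.0,"y":-0.12,"z":0.0,"ax":0,"ay":0,"az":0},{"jaw":118,"x":0.0,"y":0.0,"z":0.0,"ax":0.0,"ay":0,"az":0}]' >/dev/null
python3 -c "
from h import *
look('w8.png');lane(-31,-50)"
```

```text
stripe [544.4 149.3  59.6  19.1  -3.8] sleeve gx -62.4 gy -49.4 yaw 0.0
t 8.82 tcp [548.3 194.2  12.3] d [ 0.022  0.423 -0.038] turn [-0.013  0.007 -0.012] F [-0.3 -0.7 -0.4] w 46.8
 sleeve now gauge x -56.4 y -50.4
```

```bash
python3 -m inch '[{"jaw":114,"x":-0.02,"y":0,"z":0.25,"ax":-0.01,"ay":0.01,"az":-0.01},{"jaw":114,"x":0,"y":0.0,"z":0.5,"ax":0.0,"ay":0,"az":0},{"jaw":79,"x":0,"y":-0.3,"z":0.8,"ax":0.0,"ay":0,"az":0},{"jaw":79,"x":-0.3,"y":-0.8,"z":0.8,"ax":0.0,"ay":0,"az":0},{"jaw":79,"x":-0.5,"y":-0.8,"z":0.1,"ax":0.0,"ay":0,"az":-0.2},{"jaw":79,"x":0,"y":0,"z":0,"ax":0.0,"ay":0,"az":0}]'
python3 -c "
from h import *
look('w9.png');todo(441,67,60,170.5)"
```

```text
time_s: 9.57
tcp_pos: [0.5007, 0.0833, 0.1635]
ee_rot: [[-0.1, -0.995, 0.006], [-0.995, 0.1, 0.001], [-0.002, -0.006, -1.0]]
wrist_force: [0.0, 0.5, -0.7]
gripper_width: 0.687
stripe [435.2  28.6  58.8  18.9  -9.7] sleeve gx -190.1 gy 51.5 yaw -5.9
t 9.62 tcp [502.7  84.7 163.9] d [-1.028 -0.295 -1.731] turn [-0.008  0.05  -0.387] F [ 0.   1.1 -0.1] w 59.6
```

View pics/w9.png

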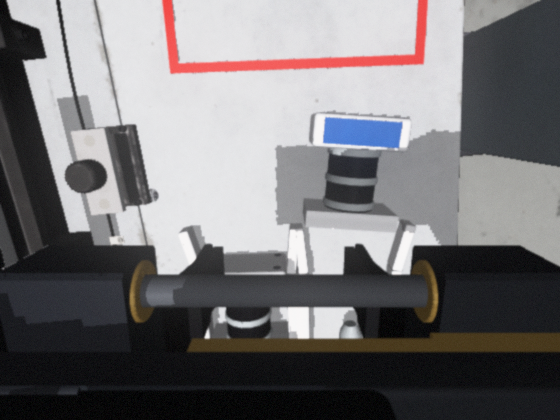

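```bash
python3 -m inch '[{"jaw":79,"x":-0.6,"y":-0.17,"z":-0.4,"ax":0,"ay":0.05,"az":-0.39},{"jaw":79,"x":-0.4,"y":-0.1,"z":-0.6,"ax":0.0,"ay":0,"az":0},{"jaw":79,"x":0,"y":0,"z":-0.5,"ax":0.0,"ay":0,"az":0}]' >/dev/null
python3 -c "
from h import *
todo(441.8,67,60,170.3)"
python3 -m inch '[{"jaw":79,"x":0,"y":0,"z":0,"ax":0,"ay":0,"az":0}]' >/dev/null
python3 -c "
from h import *
todo(441.8,67,60,170.3)"
```

```text
t 10.0 tcp [445.5  71.2  76.1] d [-0.062 -0.069 -0.268] turn [-0.036  0.063 -0.018] F [ 0.1 -0.2 -0. ] w 59.9
t 10.12 tcp [444.8  71.2  74.9] d [-0.05  -0.07  -0.248] turn [-0.025  0.043 -0.024] F [-0.3  0.5 -0.1] w 60.2
```

```bash
python3 -m inch '[{"jaw":79,"x":-0.05,"y":-0.07,"z":-0.25,"ax":-0.02,"ay":0.04,"az":-0.02},{"jaw":79,"x":0,"y":0,"z":-0.3,"ax":0.0,"ay":0,"az":0}]' >/dev/null
python3 -c "
from h import *
todo(441.8,67,12,170.3)"
```

```text
t 10.38 tcp [445.   68.9  43.2] d [-0.053 -0.032 -0.52 ] turn [-0.02   0.038 -0.013] F [-0.1 -0.2  0.3] w 60.0
```

```bash
python3 -m inch '[{"jaw":79,"x":-0.07,"y":-0.03,"z":-0.3,"ax":-0.02,"ay":0.05,"az":-0.01},{"jaw":79,"x":-0.02,"y":0,"z":-0.2,"ax":0.0,"ay":0.01,"az":0}]' >/dev/null
python3 -c "
from h import *
todo(441.8,67,12,170.3)"
```

```text
t 10.62 tcp [441.1  67.9  12.6] d [ 0.011 -0.015 -0.01 ] turn [-0.006 -0.012 -0.004] F [ 0.   0.2 -0.2] w 59.9
```

Grip B, then rotate +5.9° (tool y to 176.2) while advancing.

```bash
python3 -m inch '[{"jaw":255,"x":0.015,"y":0,"z":0,"ax":0,"ay":-0.01,"az":0},{"jaw":255,"x":0,"y":0,"z":-0.01,"ax":0.0,"ay":0,"az":0},{"jaw":255,"x":0,"y":0,"z":-0.01,"ax":0.0,"ay":0,"az":0}]' >/dev/null
python3 -c "
from h import *
lane(-150,50)"
```

```text
t 11.0 tcp [442.4  68.1  11.7] d [-0.007  0.656 -0.028] turn [-0.004 -0.004  0.586] F [-4.1  1.3  5.4] w 42.6
 sleeve now gauge x -189.2 y 46.9
```

```bash
python3 -m inch '[{"jaw":255,"x":-0.03,"y":0.02,"z":0.01,"ax":0,"ay":0,"az":0.3},{"jaw":255,"x":-0.03,"y":0.02,"z":0.005,"ax":0.0,"ay":0,"az":0.3},{"jaw":255,"x":0,"y":0.1,"z":-0.01,"ax":0.0,"ay":0,"az":0}]' >/dev/null
python3 -c "
from h import *
lane(-150,50);look('w10.png')"
```

```text
t 11.38 tcp [438.3  76.5  12.1] d [ 0.061  0.517 -0.036] turn [-0.009 -0.001 -0.019] F [ 0.2 -0.7 -3.4] w 42.5
 sleeve now gauge x -181.2 y 51.6
stripe [436.2  36.1  59.7  19.1  -3.7] sleeve gx -182.6 gy 51.0 yaw 0.1
```

```bash
python3 -m inch '[{"jaw":255,"x":0.02,"y":0.18,"z":-0.02,"ax":0,"ay":0,"az":-0.01},{"jaw":255,"x":0.02,"y":0.18,"z":0,"ax":0.0,"ay":0,"az":0},{"jaw":255,"x":0.015,"y":0.18,"z":-0.005,"ax":0.0,"ay":0,"az":0}]' >/dev/null
python3 -c "
from h import *
lane(-110,50)"
python3 -m inch '[{"jaw":255,"x":0.012,"y":0.18,"z":0,"ax":0,"ay":0,"az":-0.01},{"jaw":255,"x":0.012,"y":0.18,"z":0,"ax":0.0,"ay":0,"az":0}]' >/dev/null
python3 -c "
from h import *
lane(-110,50);look('w11.png')"
```

```text
t 11.8 tcp [441.5 109.1  11.7] d [ 0.052  0.638 -0.028] turn [ 0.01  -0.012 -0.002] F [ 0.6 -2.7  1.7] w 42.9
 sleeve now gauge x -148.4 y 50.6
t 12.05 tcp [443.2 132.5  11.7] d [ 0.024  0.248 -0.029] turn [ 0.008 -0.01   0.009] F [-0.  -2.4 -1.4] w 42.8
 sleeve now gauge x -124.9 y 50.4
stripe [548.3 143.7   9.5   9.   -4.1] sleeve gx -67.8 gy -53.7 yaw -0.3
stripe [440.8  92.   59.4  19.4  -4. ] sleeve gx -126.5 gy 50.1 yaw -0.2
```

```bash
python3 -m inch '[{"jaw":255,"x":0.012,"y":0.18,"z":-0.005,"ax":0.01,"ay":-0.01,"az":0.01},{"jaw":255,"x":0.012,"y":0.18,"z":0,"ax":0.0,"ay":0,"az":0},{"jaw":255,"x":0.012,"y":0.18,"z":0,"ax":0.0,"ay":0,"az":0}]' >/dev/null
python3 -c "
from h import *
lane(-70,50)"
python3 -m inch '[{"jaw":255,"x":0.01,"y":0.1,"z":0,"ax":0,"ay":0,"az":0},{"jaw":255,"x":0.01,"y":0.05,"z":0,"ax":0.0,"ay":0,"az":0}]' >/dev/null
python3 -c "
from h import *
lane(-70,50);look('w12.png')"
```

```text
t 12.47 tcp [445.1 166.3  11.7] d [ 0.036  0.349 -0.028] turn [ 0.01  -0.007 -0.01 ] F [ 0.1 -3.2  0.3] w 42.9
 sleeve now gauge x -91.0 y 50.8
t 12.72 tcp [446.2 176.2  11.7] d [ 0.018  0.184 -0.028] turn [ 0.013 -0.01  -0.014] F [-0.5 -2.8  1.2] w 43.0
 sleeve now gauge x -81.1 y 50.3
stripe [534.5 149.3  39.5  18.   -3.8] sleeve gx -63.1 gy -39.6 yaw 0.0
stripe [444.1 135.8  59.5  19.4  -3.8] sleeve gx -82.6 gy 49.8 yaw 0.0
```

```bash
python3 -m inch '[{"jaw":255,"x":0.008,"y":0.1,"z":0,"ax":0.01,"ay":-0.01,"az":-0.01}]' >/dev/null; python3 -c "
from h import *
lane(-31,50)"
python3 -m inch '[{"jaw":255,"x":0.008,"y":0.1,"z":0,"ax":0.0,"ay":0,"az":0}]' >/dev/null; python3 -c "
from h import *
lane(-31,50)"
python3 -m inch '[{"jaw":255,"x":0.008,"y":0.1,"z":0,"ax":0.0,"ay":0,"az":0}]' >/dev/null; python3 -c "
from h import *
lane(-31,50)"
python3 -m inch '[{"jaw":255,"x":0.008,"y":0.1,"z":0,"ax":0.0,"ay":0,"az":0}]' >/dev/null; python3 -c "
from h import *
lane(-31,50);look('w13.png')"
```

```text
t 12.9 tcp [446.6 182.1  11.7] d [ 0.055  0.734 -0.028] turn [ 0.005 -0.002 -0.001] F [-0.4 -3.8  2.9] w 42.8
 sleeve now gauge x -75.2 y 50.4
t 13.03 tcp [446.9 188.2  11.7] d [ 0.049  0.634 -0.028] turn [ 0.007 -0.004 -0.   ] F [ 0.  -3.7  2.1] w 42.6
 sleeve now gauge x -69.1 y 50.4
t 13.15 tcp [447.3 194.3  11.7] d [ 0.042  0.531 -0.028] turn [ 0.009 -0.006  0.001] F [-0.8 -4.   1.2] w 42.7
 sleeve now gauge x -63.0 y 50.4
t 13.28 tcp [447.9 200.7  11.7] d [ 0.033  0.426 -0.028] turn [ 0.009 -0.006  0.002] F [ 0.3 -4.   2.3] w 42.8
 sleeve now gauge x -56.6 y 50.3
stripe [445.5 160.2  59.5  19.4  -3.9] sleeve gx -58.2 gy 50.0 yaw -0.1
stripe [532.9 150.   36.3  19.   -3.9] sleeve gx -62.5 gy -38.0 yaw -0.1
```

```bash
python3 -m inch '[{"jaw":255,"x":0.01,"y":0.12,"z":0,"ax":0.01,"ay":-0.01,"az":0},{"jaw":255,"x":0.01,"y":0.12,"z":0,"ax":0.0,"ay":0,"az":0}]' >/dev/null; python3 -c "
from h import *
lane(-31,50)"
python3 -m inch '[{"jaw":255,"x":0.008,"y":0.08,"z":0,"ax":0.01,"ay":0,"az":0}]' >/dev/null; python3 -c "
from h import *
lane(-31,50)"
python3 -m inch '[{"jaw":255,"x":0.005,"y":0.07,"z":0,"ax":0.0,"ay":0,"az":0}]' >/dev/null; python3 -c "
from h import *
lane(-31,50);look('w14.png')"
```

```text
t 13.57 tcp [449.  216.   11.7] d [ 0.014  0.17  -0.029] turn [ 0.002  0.002 -0.003] F [-0.4 -4.2  3.7] w 42.5
 sleeve now gauge x -41.2 y 50.2
t 13.7 tcp [449.4 221.1  11.7] d [ 0.008  0.085 -0.028] turn [-0.006 -0.    -0.006] F [-0.1 -4.5  3.1] w 42.8
 sleeve now gauge x -36.1 y 50.1
t 13.82 tcp [449.6 225.5  11.7] d [ 0.004  0.012 -0.028] turn [-0.004 -0.002 -0.006] F [-0.5 -4.   4. ] w 42.8
 sleeve now gauge x -31.7 y 50.2
stripe [447.3 184.9  59.5  19.4  -3.8] sleeve gx -33.4 gy 49.8 yaw -0.0
stripe [530.4 150.1  31.4  19.6  -3.8] sleeve gx -62.6 gy -35.5 yaw -0.0
```

```bash
python3 -m inch '[{"jaw":255,"x":0.003,"y":0.05,"z":0,"ax":0.0,"ay":0,"az":0}]' >/dev/null; python3 -c "
from h import *
lane(-31,50)"
python3 -m inch '[{"jaw":255,"x":0.003,"y":0.05,"z":0,"ax":0.0,"ay":0,"az":0}]' >/dev/null; python3 -c "
from h import *
lane(-31,50)"
python3 -m inch '[{"jaw":255,"x":0.003,"y":0.05,"z":0,"ax":0.0,"ay":0,"az":0}]' >/dev/null; python3 -c "
from h import *
lane(-31,50);look('w15.png')"
```

```text
t 14.0 tcp [449.9 229.   11.7] d [-0.    -0.047 -0.028] turn [-0.005 -0.001 -0.006] F [-0.5 -4.2  4.2] w 43.1
 sleeve now gauge x -28.2 y 50.2
t 14.12 tcp [449.8 230.   11.7] d [ 0.001 -0.063 -0.028] turn [ 0.018 -0.011 -0.008] F [  8.3 -19.1   5.6] w 43.0
 sleeve now gauge x -27.2 y 50.3
t 14.25 tcp [449.8 229.9  11.7] d [ 0.001 -0.062 -0.028] turn [ 0.046 -0.022 -0.006] F [  6.1 -16.3   6.1] w 42.7
 sleeve now gauge x -27.3 y 50.3
stripe [447.6 189.4  59.5  19.4  -3.9] sleeve gx -28.9 gy 49.8 yaw -0.1
stripe [530.  150.2  30.6  19.2  -3.8] sleeve gx -62.5 gy -35.0 yaw -0.0
```

```bash
python3 -m inch '[{"jaw":116,"x":0,"y":0,"z":0,"ax":0.02,"ay":-0.01,"az":0},{"jaw":116,"x":0,"y":0,"z":0,"ax":0.0,"ay":0,"az":0}]' >/dev/null; python3 -c "
from h import *
lane(-31,50);look('w16.png')"
```

```text
t 14.55 tcp [451.6 231.8  11.9] d [-0.029 -0.094 -0.031] turn [-0.     0.011  0.001] F [-0.3  0.4 -0.8] w 47.1
 sleeve now gauge x -25.3 y 48.6
stripe [447.6 189.5  59.5  19.3  -3.9] sleeve gx -28.7 gy 49.8 yaw -0.1
stripe [530.6 150.2  31.8  19.1  -3.9] sleeve gx -62.5 gy -35.6 yaw -0.1
```

```bash
python3 -m inch '[{"jaw":116,"x":-0.025,"y":-0.03,"z":0.2,"ax":0,"ay":0.01,"az":0},{"jaw":116,"x":0,"y":0,"z":0.5,"ax":0.0,"ay":0,"az":0},{"jaw":102,"x":0.3,"y":-0.1,"z":0.6,"ax":0.0,"ay":0,"az":0},{"jaw":102,"x":0.8,"y":-0.4,"z":0,"ax":0.0,"ay":0,"az":0},{"jaw":102,"x":0.3,"y":-0.1,"z":-0.1,"ax":0.0,"ay":0,"az":0},{"jaw":102,"x":0,"y":0,"z":0,"ax":0.0,"ay":0,"az":0}]' >/dev/null; python3 -c "
from h import *
lane(-62.4,-49.4,z=70);look('w17.png')"
```

```text
t 15.35 tcp [537.2 197.4  91. ] d [ 0.163 -0.151 -0.349] turn [-0.035  0.042 -0.029] F [-0.3 -0.6 -0.2] w 51.8
 sleeve now gauge x -54.0 y -39.0
stripe [447.5 189.5  59.3  19.   -4.2] sleeve gx -28.8 gy 49.9 yaw -0.4
stripe [544.4 149.2  58.8  19.1  -4.4] sleeve gx -62.6 gy -49.4 yaw -0.6
```

View pics/w17.png

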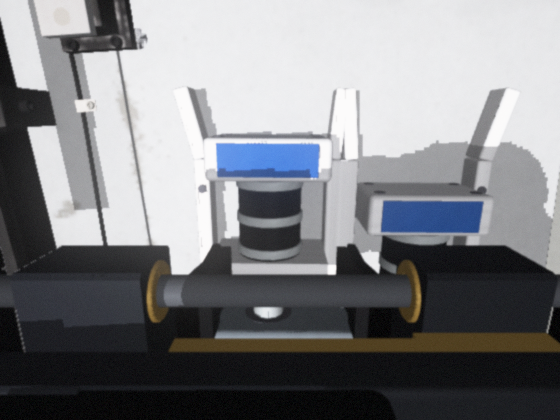

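```bash
python3 -m inch '[{"jaw":102,"x":0.16,"y":-0.16,"z":-0.2,"ax":-0.03,"ay":0.04,"az":-0.03},{"jaw":102,"x":0,"y":0,"z":-0.2,"ax":0.0,"ay":0,"az":0}]' >/dev/null; python3 -c "
from h import *
lane(-62.4,-49.4,z=24)"
```

```text
t 15.65 tcp [545.6 188.3  66.4] d [ 0.023 -0.001 -0.706] turn [-0.006  0.001 -0.012] F [ 0.1  0.5 -0. ] w 52.0
 sleeve now gauge x -62.4 y -48.0
```

```bash
python3 -m inch '[{"jaw":102,"x":0.025,"y":0,"z":-0.3,"ax":0,"ay":0,"az":-0.01},{"jaw":102,"x":0,"y":0,"z":-0.27,"ax":0.0,"ay":0,"az":0}]' >/dev/null; python3 -c "
from h import *
lane(-62.4,-49.4,z=24)"
```

```text
t 15.9 tcp [545.7 188.3  29.5] d [ 0.022 -0.    -0.092] turn [-0.    -0.011 -0.005] F [ 0.  -0.5 -0.1] w 52.5
 sleeve now gauge x -62.5 y -48.1
```

Now hook the rear plate and pull back along -gauge x.

```bash
python3 -m inch '[{"jaw":104,"x":0.02,"y":-0.1,"z":-0.1,"ax":0,"ay":-0.01,"az":0},{"jaw":104,"x":0,"y":-0.15,"z":0,"ax":0.0,"ay":0,"az":0},{"jaw":104,"x":-0.01,"y":-0.2,"z":0,"ax":0.0,"ay":0,"az":0},{"jaw":104,"x":-0.015,"y":-0.25,"z":0,"ax":0.0,"ay":0,"az":0}]' >/dev/null; python3 -c "
from h import *
lane(-120,-50,z=24,off=25.5);look('w18.png')"
```

```text
t 16.4 tcp [544.1 144.8  21.5] d [-0.024 -0.509  0.042] turn [ 0.004 -0.012 -0.017] F [ 1.   1.2 -0.3] w 51.4
 sleeve now gauge x -89.5 y -49.4
stripe [543.6 120.3  59.4  19.4  -3.8] sleeve gx -91.4 gy -50.6 yaw 0.0
```

```bash
python3 -m inch '[{"jaw":104,"x":-0.02,"y":-0.3,"z":0.05,"ax":0,"ay":-0.01,"az":-0.02},{"jaw":104,"x":-0.02,"y":-0.3,"z":0.01,"ax":0.0,"ay":0,"az":0},{"jaw":104,"x":-0.02,"y":-0.3,"z":0.01,"ax":0.0,"ay":0,"az":0},{"jaw":104,"x":-0.02,"y":-0.3,"z":0.01,"ax":0.0,"ay":0,"az":0}]' >/dev/null; python3 -c "
from h import *
lane(-200,-50,z=24,off=25.5);look('w19.png')"
```

```text
t 16.95 tcp [538.3  66.1  27.4] d [-0.017 -0.527 -0.057] turn [ 0.004 -0.001  0.017] F [-0.2  2.  -1.3] w 51.5
 sleeve now gauge x -168.4 y -48.9
stripe [538.5  41.5  59.3  18.7  -4.1] sleeve gx -170.4 gy -50.7 yaw -0.3
```

```bash
python3 -m inch '[{"jaw":104,"x":-0.03,"y":-0.35,"z":-0.04,"ax":0,"ay":0,"az":0.01},{"jaw":104,"x":-0.03,"y":-0.35,"z":0,"ax":0.0,"ay":0,"az":0},{"jaw":104,"x":-0.05,"y":-0.35,"z":0,"ax":0.0,"ay":0,"az":0},{"jaw":104,"x":-0.06,"y":-0.35,"z":0,"ax":0.0,"ay":0,"az":0},{"jaw":104,"x":-0.06,"y":-0.35,"z":0,"ax":0.0,"ay":0,"az":0}]' >/dev/null; python3 -c "
from h import *
lane(-368,-32,z=20,off=25.5);look('w20.png')"
```

```text
t 17.62 tcp [525.6 -43.8  26.3] d [-0.289 -1.47  -0.105] turn [-0.002  0.02   0.009] F [-0.   1.4 -1.5] w 51.4
 sleeve now gauge x -278.9 y -43.5
stripe [525.9 -68.6  59.3  19.1  -3.9] sleeve gx -281.1 gy -45.4 yaw -0.1
```

View pics/w20.png

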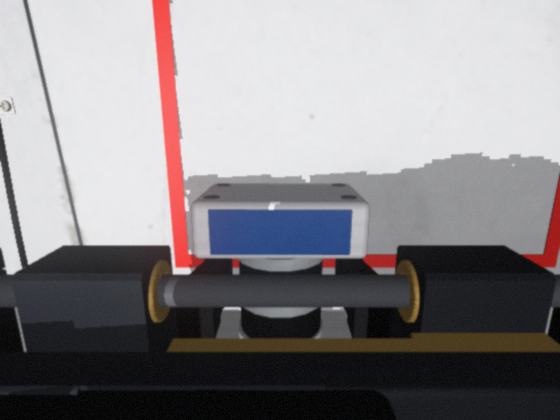

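```bash
python3 -m inch '[{"jaw":104,"x":-0.07,"y":-0.35,"z":-0.04,"ax":0,"ay":0.01,"az":0.01},{"jaw":104,"x":-0.07,"y":-0.35,"z":0,"ax":0.0,"ay":0,"az":0},{"jaw":104,"x":-0.07,"y":-0.35,"z":0,"ax":0.0,"ay":0,"az":0},{"jaw":104,"x":-0.03,"y":-0.2,"z":0,"ax":0.0,"ay":0,"az":0},{"jaw":104,"x":0,"y":0,"z":0,"ax":0.0,"ay":0,"az":0}]' >/dev/null; python3 -c "
from h import *
lane(-368,-32,z=20,off=25.5);look('w21.png')"
```

```text
t 18.3 tcp [ 511.1 -123.1   24.7] d [-0.048 -0.148 -0.079] turn [-0.001  0.019  0.012] F [-0.7  0.8  0.1] w 51.6
 sleeve now gauge x -358.9 y -34.3
stripe [ 512.2 -148.4   59.3   18.8   -4. ] sleeve gx -361.7 gy -37.0 yaw -0.2
```

```bash
python3 -m inch '[{"jaw":100,"x":0.02,"y":0.2,"z":0,"ax":0,"ay":0.02,"az":0.01},{"jaw":92,"x":0.01,"y":0.04,"z":0.3,"ax":0.0,"ay":0,"az":0},{"jaw":80,"x":0,"y":0,"z":0.8,"ax":0.0,"ay":0,"az":0},{"jaw":80,"x":0,"y":0,"z":1,"ax":0.0,"ay":0,"az":0},{"jaw":80,"x":0,"y":0.3,"z":1,"ax":0.0,"ay":0,"az":0},{"jaw":80,"x":-0.3,"y":0.5,"z":1,"ax":0.0,"ay":0,"az":0},{"jaw":80,"x":-0.3,"y":0.5,"z":0.5,"ax":0.0,"ay":0,"az":0},{"jaw":80,"x":0,"y":0,"z":0,"ax":0.0,"ay":0,"az":0}]'; python3 -c "
from h import *
look('w22.png')
save('top2.png',capture('top'));save('scene2.png',capture('scene'))"
```

```text
time_s: 19.35
tcp_pos: [0.4772, -0.0236, 0.3009]
ee_rot: [[-0.056, -0.998, -0.001], [-0.998, 0.056, 0.001], [-0.001, 0.001, -1.0]]
wrist_force: [0.8, 0.5, -0.6]
gripper_width: 0.686
stripe [447.8 187.3  57.2  13.9  -3.4] sleeve gx -31.0 gy 49.5 yaw 0.4
stripe [ 512.3 -148.6   57.1   17.7   -3.3] sleeve gx -361.8 gy -37.2 yaw 0.5
```

View pics/w22.png

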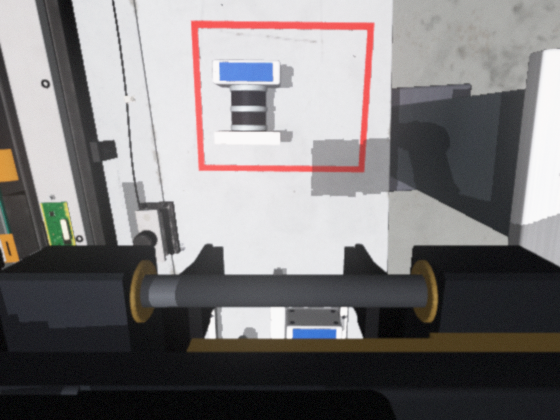

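View pics/scene2.png

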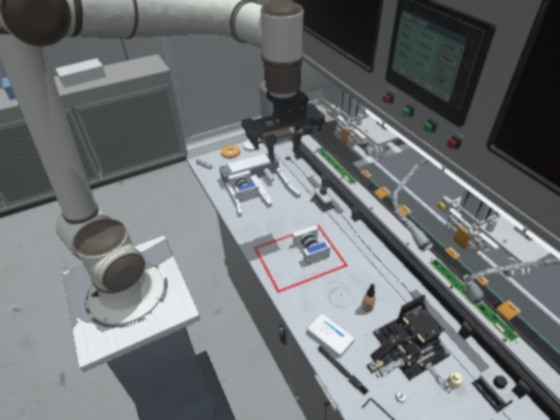

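View pics/top2.png

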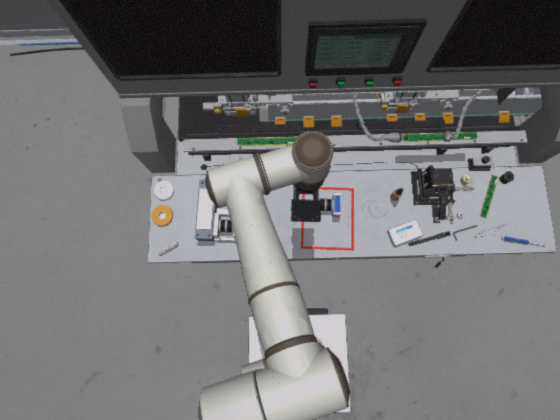

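```bash
python3 -m inch '[{"jaw":80,"x":0,"y":0,"z":0,"ax":0,"ay":0,"az":0},{"jaw":80,"x":0,"y":0,"z":0,"ax":0,"ay":0,"az":0}]' | head -2; python3 -c "
from station import finish_job
print(finish_job())"
```

```text
time_s: 19.75
tcp_pos: [0.4759, -0.0262, 0.2938]
the job is handed in; nothing more can be done
None
```

The job is handed in at 19.75 s, but I may have pressed the blocked sleeve deeper than you wanted. By my estimate its pin went in about 18 mm, against the 20 mm overload limit.

- **Blocked sleeve (far lane):** Resistance grew as I pushed, and the sleeve sprang back about 8 mm when I let go, so its pin gave. I drew it back off the pin by its rear plate without lifting it. The last picture shows it inside the red tape with clearance on all sides.
- **Good sleeve (near lane):** It slid at a steady 4 N or so until it met the block, where the force jumped to about 19 N. It had not moved after release: −28.8 mm in my gauge frame, which I take as −31 because the contact shows the frame reads about 2 mm high.
- **Other items:** The tape roll, reel, wipes pack and dropper look unmoved in the last views. I compared those by eye only, and the robot was clear of everything.

**What I misjudged:**
- **Wrong call:** I took low resting force readings and a first release test to mean the far sleeve was free, and kept pushing to about −54.6 mm. That is where the 18 mm comes from, counted from the stated −73 mm stop. A force-based estimate gives only about 13 mm.
- **Doesn't fit:** After release the blocked sleeve stayed about 8 mm inside the stated stop, and I can't fully explain that.

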